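# Park the camera and index the tube carrier by one hole

### The job

On the tube station, first slide the camera carriage along the rail, away from the tubes, up against its end stop, leaving the tube carrier locked where it is. Then pull up the tube carrier's spring lock plunger, slide the carrier to the next hole of the index bar on the camera's side, and let the pin drop fully home in that hole. Finish holding: keep hold of the plunger knob with the pin home, do not let go of it at the end, and leave the other things on the bench where they are.

Things in the scene. Friction and masses are not known exactly. Their poses are not given: they have to be found in the camera images.
- station: The tube station, fixed to the bench: aluminium base plate 160 (x) x 360 (y) x 10 mm, two steel rods along its y axis carrying the tube carrier and, on its +y side, the camera carriage; stop blocks 65 mm tall at both ends. A fixed black sensor post (20 x 30 mm, 100 mm tall) stands at x = +68, y = +10 mm. Origin: centre of the plate's underside, z up.
- next_hole (a point): Centre of the mouth of the hole where the pin must end. The steel index bar, 26 mm wide, top face 28 mm up, lies along station y at x = -55 mm with four square 11 mm holes at y = -136, -104, -72 and -40 mm, 32 mm apart. The pin starts in the one at y = -104; this is the one at y = -72.
- carrier (a joint): Slide of the tube carrier along station +y, in m: 0 at the start hole, 0.032 at the next hole, ends of travel -0.032 and 0.064; drag about 1.5 N; pin play in a hole 1.5 mm each side. A white block 70 x 162 mm, top 62 mm up, with three capped tubes (cap tops 106 mm up). It bumps into the camera carriage, which at its start leaves less than 32 mm of room.
- plunger (a joint): Lift of the lock plunger, straight up, in m: 0 with the pin fully home, 0.016 pulled right up (a stop). The round-ended 8 mm pin is clear of the index bar from 0.010 up. A spring pushes it down, about 4 N when home, 6 N when pulled up. It stands in an aluminium ear (top 58 mm up) with a 22 mm bushing (top 72 mm up) on the carrier's -x side near its -y end.
- knob: The plunger's upright black cylindrical knob with a thin steel band, 24 mm diameter, 32 mm tall; it moves with the plunger and the carrier. Pin home, it spans heights 80 to 112 mm above the bench. Its origin lies on its axis at bench height when the pin is home; axes parallel to the station's.
- knob_mid (a point): Point on the knob's axis to grasp it at, 14 mm below its top, 98 mm above the bench when the pin is home.
- camera (a joint): Slide of the camera carriage along the station's +y axis, in m: starts between 0 and 0.024, and 0.080 is against the end stop. Drag about 2 N, it stays where it is left. It is an aluminium saddle 70 x 50 mm (top 62 mm up) with a grey housing 54 x 40 mm (top 106 mm up), a short lens facing the tubes, and on top an upright black grip fin.
- fin_mid (a point): Point in the camera carriage's grip fin, to grasp it at. The fin is 36 mm along station x, 12 mm thick along y, and spans heights 106 to 151 mm; this point is its middle in x and y, 134 mm above the bench.
- tip_box: Bystander: blue pipette-tip box with a clear lid, 85 x 120 x 68 mm, beyond the station. Origin: centre of its underside.
- beaker: Bystander: glass beaker, 70 mm diameter, 80 mm tall, beyond the station. Origin: centre of its underside.
- petri_dish: Bystander: clear dish, 60 mm diameter, 15 mm tall, on the robot's side of the station. Origin: centre of its underside.
- marker: Bystander: blue marker pen, 14 x 130 x 14 mm, on the bench on the robot's side of the station. Origin: centre of its underside.
- spare_cap: Bystander: loose white tube cap, 19 mm diameter, 14 mm tall, on the station's base plate. Origin: centre of its underside.
- tube_rack: Bystander: yellow rack 90 x 190 x 45 mm with capped tubes to 99 mm up, right of the station. Origin: centre of its underside.
- reagent: Bystander: glass bottle with an orange cap, 68 mm diameter, 130 mm tall, left of the station. Origin: centre of its underside.

How it is judged:
By the outcome, as a careful person would: the job done as asked, in the order asked, and still so for the second after the job is handed in, while the arm keeps its last pose, push and grip.
It also fails if it takes over 48 s, if anything falls off the work surface, if the arm or the gripper's body presses on something with over 40 N, if the wrist force passes 120 N, or if a joint passes its speed limit or range.

### The arm

A 7-joint arm with a two-finger parallel gripper is mounted at the origin on the work surface. World frame = base frame: x ahead of the robot, y to its left, z up, the work surface at z = 0. Lengths are in m, angles in rad, forces in N, time in s.
With the tool pointing down it reaches from about 0.425 to 0.95 m from the base axis. Payload 4.7 kg.
Tool frame: the origin (TCP) lies at the very end of the fingers, on their centre line; the grasp point (between the pads) lies 19 mm behind it (ctrl.pinch_z is the distance from the TCP to the grasp point, in m); z points along the fingers, y is the direction in which the jaws open and shut (so a half turn about z gives the same grasp; the last joint's range is limited). The gripper opens to 87 mm and grips with 3 to 60 N. Pads are 19 mm wide; open, the fingers measure 117 mm over their backs; the gripper's body (75 mm by 190 mm) begins 51 mm behind the grasp point.
Start: joints at [-1.139, 0.469, -0.049, 1.532, 0.024, 1.141, -0.082], TCP at [0.3, 0.605, 0.223] pointing down, gripper open.
Joint ranges: [-2.59, 2.59], [-0.33, 1.99], [-1.39, 1.29], [0.1, 2.45], [-1.04, 4.18], [0.21, 1.99], [-2.66, 2.66]. Speed limits (rad/s): [2.57, 2.57, 3.14, 3.14, 3.14, 3.14, 3.14].

### API

Orientations are given as a unit quaternion [w, x, y, z].
In Python, from station import ctrl gives the robot as it stands. The module is installed in compiled form; this text tells all that it offers.
- The arm moves only by the tool servo_tool, never from a script. Its argument "moves" is a list that holds one entry, the list of rows, each a list of 6 numbers: the shift along the tool's x, y, z in mm, then the turn, a rotation vector about the tool's x, y, z in degrees. In form: [[[x, y, z, rx, ry, rz], ...]]. A call has 1 to 8 rows; each row shifts and turns the pose as measured when the row begins, along the tool's axes as they then stand; what a row does not reach is not made up. A row lasts 1/12 s, in which the tool goes at most 41.7 mm and 7.16 degrees, less where a joint would pass 70% of its speed; a pose out of reach is approached as far as the arm can. A call with a gripper value outside its range is refused whole. "fingers" is the closure, from 0 (fully open) to 1 (shut), set as the call begins (left out, the last holds). The fingers move at their own pace and stop on an object; "squeeze" is the grip in N (left out, the last holds). Time passes only in rows, so rows that do not move let the fingers close. It gives the time, the measured TCP pose, the force and the opening at its end, in the units of the state.
- ctrl.get_obs(): the state, without advancing time (a new reading comes with each control period).
- ctrl.grab_frame(name): name is "side" or "top" or "wrist"; returns a dict with "frame" (480x640x3 uint8, blue, green, red), "z_map" (480x640 float32, m along the optical axis (not along the pixel's ray), 0 where there is no reading), "fx", "fy", "cx", "cy" (pixels), "R" (3x3) and "t" (3): a world point X has camera coordinates R X + t; the wrist camera has in their place "tool_from_camera" (4x4, takes a point from camera to tool coordinates, whose origin is the TCP and whose axes are the flange's). Camera axes: x right, y down, z forward; pixel columns grow to the right and rows downward; lengths in m; the calibration is good to about 2 mm. A picture is of the moment at which its call begins: read the wrist's pose just before it.
- ctrl.hand_in(): hands the job in, once; it reports no verdict.
The state is a dict: "t": time; "joint_positions": joint angles; "joint_vel": joint speeds; "joint_torque": joint torques, N m; "ee_pos": TCP position; "orientation": TCP orientation; "force": force on the tool from outside, world axes, zero at the start; "wrist_torque": the same for the moment, N m; "opening": finger opening in m.
Only numpy, scipy, OpenCV 4.12 (cv2) and the standard library are available. Lean on these libraries where they do the work, as an engineer would, in place of code of your own. Each camera call takes 0.05 s, during which the arm holds its last target. There are 200 camera calls.

## Working session

There is one attempt and no reset: what is moved stays moved. The work goes in short steps, Python scripts to look and compute and a tool call to move; the robot and the scene stay as the last step left them, time stands still between calls to the robot, and variables do not carry over. Pictures are saved under pics/ and viewed, about 8 in all and at most 12, crops included, and the job is handed in when it is done.

Besides the shell and the picture viewer there is one more tool, called after "Request:" by a JSON object that holds its "api" and its "payload". servo_tool: Moves the arm, as the interface text tells. Its arguments: {"type":"object","properties":{"moves":{"type":"array","items":{"type":"array","items":{"type":"array","items":{"type":"number"}}}},"fingers":{"type":"number"},"squeeze":{"type":"number"}},"required":["moves"]}

```bash
mkdir -p pics; cat > h.py <<'E'
import numpy as np, cv2
from station import ctrl
from scipy.spatial.transform import Rotation as R
def grab(n):
    o=ctrl.get_obs(); f=ctrl.grab_frame(n)
    if n=="wrist":
        T=f["tool_from_camera"]; q=o["orientation"]
        Rt=R.from_quat([q[1],q[2],q[3],q[0]]).as_matrix()
        f["Rw"]=Rt@T[:3,:3]; f["tw"]=Rt@T[:3,3]+np.array(o["ee_pos"])
    else:
        f["Rw"]=f["R"].T; f["tw"]=-f["R"].T@f["t"]
    np.savez("pics/"+n+".npz",**{k:v for k,v in f.items()})
    return f
def load(n): return np.load("pics/"+n+".npz")
def ray(f,u,v): return f["Rw"]@np.array([(u-f["cx"])/f["fx"],(v-f["cy"])/f["fy"],1])
def at_z(f,u,v,z):
    d=ray(f,u,v); return f["tw"]+d*(z-f["tw"][2])/d[2]
def at_d(f,u,v):
    return f["tw"]+ray(f,u,v)*float(f["z_map"][int(v),int(u)])
E
python3 - <<'E'
from h import *
for n in("top","side"):
    f=grab(n); cv2.imwrite(f"pics/{n}1.png",f["frame"]); print(n,f["fx"],f["tw"].round(3),f["Rw"].round(2).tolist())
print(ctrl.get_obs(),ctrl.pinch_z)
E
```

```text
top 499.1116601959813 [0.514 0.019 1.138] [[0.01, -1.0, 0.08], [-1.0, -0.01, -0.03], [0.03, -0.08, -1.0]]
side 501.3256340819668 [ 0.522 -0.991  0.732] [[1.0, -0.04, 0.08], [-0.09, -0.54, 0.84], [0.01, -0.84, -0.54]]
{'t': 0.1, 'joint_positions': array([-1.13890306,  0.46938017, -0.04858373,  1.53358686,  0.02413528,
        1.14101029, -0.08226598]), 'joint_vel': array([-5.48603144e-04, -3.33914793e-03,  4.44825730e-05, -2.34221651e-03,
       -1.32014368e-03, -8.99708562e-04,  1.85744731e-03]), 'joint_torque': array([ 1.18651133e-04, -5.09171963e+01, -8.15663743e-02, -2.36827594e+01,
       -6.15467574e-02,  3.44629807e-02,  4.85346948e-05]), 'ee_pos': array([0.29990421, 0.60410361, 0.22158604]), 'orientation': array([-1.56028033e-04,  2.28330486e-01,  9.73583269e-01, -8.85358607e-04]), 'force': array([-0.20140584,  1.09660984, -0.16895866]), 'wrist_torque': array([-0.00203695,  0.03109928,  0.01488212]), 'opening': 0.08697888869073149} 0.0187
```

View pics/top1.png

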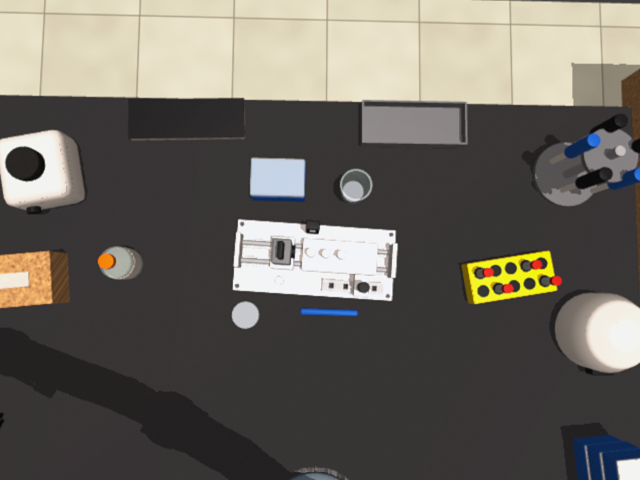

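View pics/side1.png

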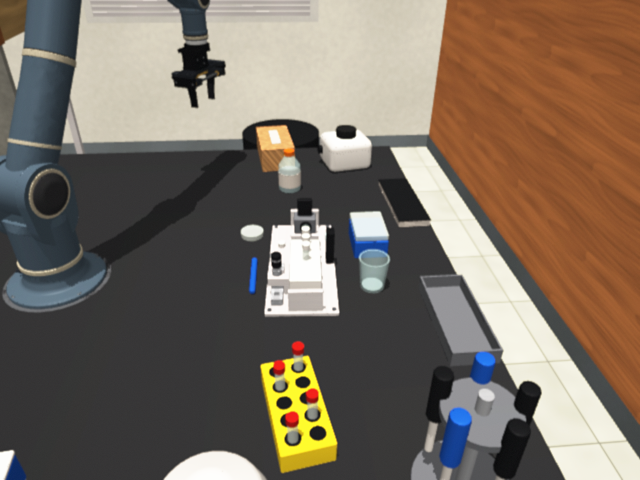

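The top view shows the station at columns 233–397 and rows 219–300. The fin is near (282,250), the knob near (363,287) and the sensor post near (313,226). Next I'll enlarge the station for exact pixels.

```bash
python3 - <<'E'
from h import *
f=load("top"); c=f["frame"][210:310,225:405]
cv2.imwrite("pics/crop1.png",cv2.resize(c,None,fx=4.4,fy=4.4,interpolation=cv2.INTER_CUBIC))
for n,u,v,z in [("fin",282,247,.151),("knob",363,287,.112),("cUL",237,220,.01),("cLL",234,291,.01),("cUR",396,230,.01),("cLR",394,300,.01)]:
    print(n,at_z(f,u,v,z).round(3),at_d(f,u,v).round(3))
E
```

```text
fin [0.591 0.07  0.151] [0.591 0.07  0.149]
knob [ 0.513 -0.096  0.112] [ 0.513 -0.096  0.113]
cUL [0.663 0.18  0.01 ] [ 0.664  0.181 -0.   ]
cLL [0.502 0.183 0.01 ] [ 0.502  0.185 -0.002]
cUR [ 0.644 -0.182  0.01 ] [ 0.645 -0.185 -0.002]
cLR [ 0.484 -0.177  0.01 ] [ 0.484 -0.179 -0.002]
```

View pics/crop1.png

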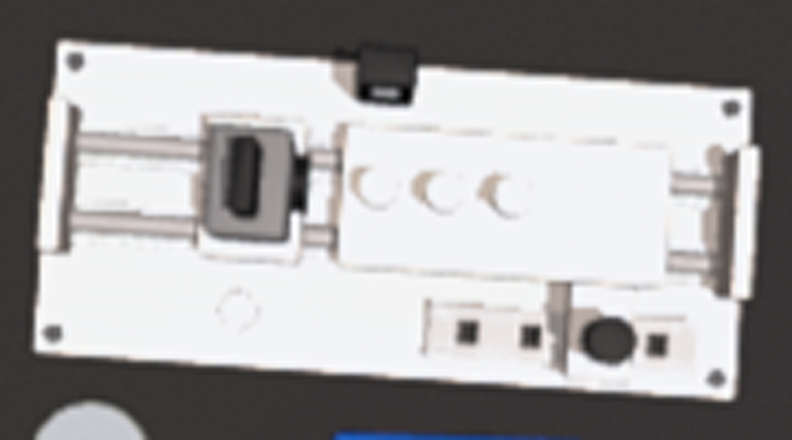

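The crop shows the corners at about (60,40), (752,90), (35,352) and (736,400). The fin top is near (241,177), the knob top near (610,340), and the open holes are at (468,332), (531,337) and (657,345).

```bash
python3 - <<'E'
from h import *
f=load("top")
P=lambda a,b,z: at_z(f,225+a/4.4-.4,210+b/4.4-.4,z)
C=[P(60,40,.01),P(752,90,.01),P(35,352,.01),P(736,400,.01)]
o=sum(C)/4; yd=(C[0]+C[2]-C[1]-C[3])[:2]; yaw=np.arctan2(-yd[0],yd[1]); print("o",o.round(4),"yaw",np.degrees(yaw),np.linalg.norm(yd)/2)
Rz=np.array([[np.cos(yaw),-np.sin(yaw)],[np.sin(yaw),np.cos(yaw)]])
for n,a,b,z in [("fin",241,177,.151),("knob",610,340,.112),("h-40",468,332,.028),("h-72",531,337,.028),("h-136",657,345,.028)]:
    p=P(a,b,z); print(n,p.round(4),"st",(Rz.T@(p-o)[:2]).round(4))
ob=ctrl.get_obs();q=ob["orientation"];print(R.from_quat([q[1],q[2],q[3],q[0]]).as_matrix().round(3))
g=load("top")
# highest-depth points of fin
Z=g["z_map"];pts=np.array([at_d(g,u,v) for v in range(235,265) for u in range(268,295)])
s=pts[(pts[:,2]>.14)]; print(len(s),s.min(0),s.max(0),s.mean(0))
E
```

```text
o [0.5745 0.0023 0.01  ] yaw -3.5254725362388575 0.3591484778689022
fin [0.5855 0.0748 0.151 ] st [0.0066 0.073 ]
knob [ 0.5136 -0.0961  0.112 ] st [-0.0547 -0.102 ]
h-40 [ 0.5171 -0.0336  0.028 ] st [-0.0551 -0.0394]
h-72 [ 0.5148 -0.0655  0.028 ] st [-0.0554 -0.0714]
h-136 [ 0.5112 -0.1294  0.028 ] st [-0.055  -0.1353]
[[-0.896  0.445 -0.001]
 [ 0.445  0.896 -0.002]
 [-0.    -0.002 -1.   ]]
112 [0.56910376 0.06789767 0.14038996] [0.6034796  0.0799106  0.15700347] [0.58637079 0.07402472 0.15021997]
```

The measurements agree with the given geometry: knob at station (-55,-102), holes at y = -39/-71/-135, plate length 359 mm. Station yaw is about -3.5°. I'll turn the jaws along station y and travel to the fin.

Request:
{"api": "servo_tool", "payload": {"moves": [[[0,0,0,0,0,-5.8],[0,0,0,0,0,-5.8],[0,0,0,0,0,-5.8],[0,0,0,0,0,-5.8],[-21,-34,0,0,0,0],[-21,-34,0,0,0,0],[-21,-34,0,0,0,0],[-21,-34,0,0,0,0]]], "fingers": 0}}

```text
t: 0.77
ee_pos: [0.371, 0.4689, 0.2153]
orientation: [-0.005, 0.007, 1.0, -0.002]
force: [1.2, -0.3, -1.1]
opening: 0.0871
```

Request:
{"api": "servo_tool", "payload": {"moves": [[[-21,-34,0,0,0,0],[-21,-34,0,0,0,0],[-21,-34,0,0,0,0],[-21,-34,0,0,0,0],[-21,-34,0,0,0,0],[-21,-34,0,0,0,0],[-21,-34,0,0,0,0],[0,0,0,0,0,0]]]}}

```text
t: 1.43
ee_pos: [0.5212, 0.2062, 0.2123]
orientation: [-0.006, 0.012, 1.0, -0.006]
force: [0.0, -1.3, -0.4]
opening: 0.0868
```

```bash
cat >> h.py <<'E'
def go(x,y,z,yaw=-3.5):
    """remaining tool-frame shift in mm, turn in deg, to TCP target with jaws along station y"""
    o=ctrl.get_obs(); q=o["orientation"]; M=R.from_quat([q[1],q[2],q[3],q[0]])
    a=np.radians(yaw); ty=np.array([-np.sin(a),np.cos(a),0]); tz=np.array([0,0,-1.]); D=np.c_[np.cross(ty,tz),ty,tz]
    print("shift",(M.inv().apply(np.array([x,y,z])-o["ee_pos"])*1e3).round(1),"turn",np.degrees((M.inv()*R.from_matrix(D)).as_rotvec()).round(2),"ee",o["ee_pos"].round(4),"F",o["force"].round(2),"open",round(o["opening"],4),"t",o["t"])
E
python3 - <<'E'
from h import *
go(.586,.074,.115)
f=grab("wrist"); cv2.imwrite("pics/w1.png",f["frame"])
E
```

```text
shift [ -69.2 -129.4   98.1] turn [-0.7  -0.66  2.07] ee [0.5212 0.2062 0.2123] F [ 0.04 -1.32 -0.38] open 0.0868 t 1.4333
```

View pics/w1.png

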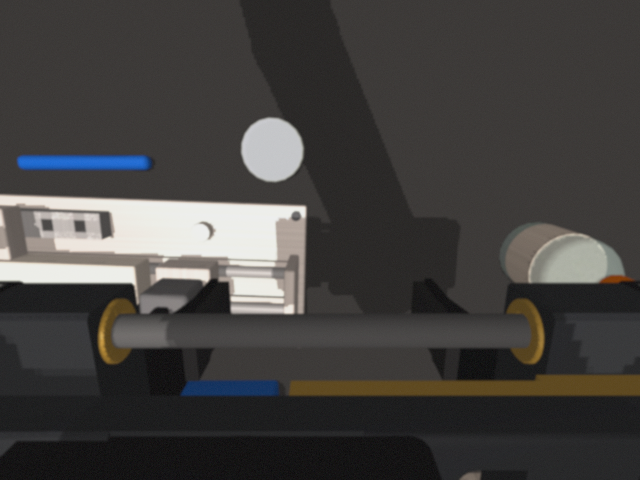

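The wrist view is partly blocked by the gripper. It shows the station end at column 305 and the housing near (180,295), left of the jaws, as expected. I'll go over the fin and check again before descending.

Request:
{"api": "servo_tool", "payload": {"moves": [[[-17,-32,0,-0.2,-0.2,0.5],[-17,-32,0,-0.2,-0.2,0.5],[-17,-32,0,-0.2,-0.2,0.5],[-17,-32,8,-0.2,-0.2,0.5],[0,0,8,0,0,0],[0,0,0,0,0,0]]]}}

```text
t: 1.98
ee_pos: [0.5822, 0.0844, 0.1935]
orientation: [-0.001, 0.024, 1.0, 0.005]
force: [-0.2, 1.2, -0.5]
opening: 0.0871
```

```bash
python3 - <<'E'
from h import *
go(.586,.074,.115)
f=grab("wrist"); cv2.imwrite("pics/w2.png",f["frame"])
E
```

```text
shift [ -4.5 -10.9  78.4] turn [ 0.53 -0.14  0.8 ] ee [0.5822 0.0844 0.1935] F [-0.24  1.18 -0.47] open 0.0871 t 1.9833
```

View pics/w2.png

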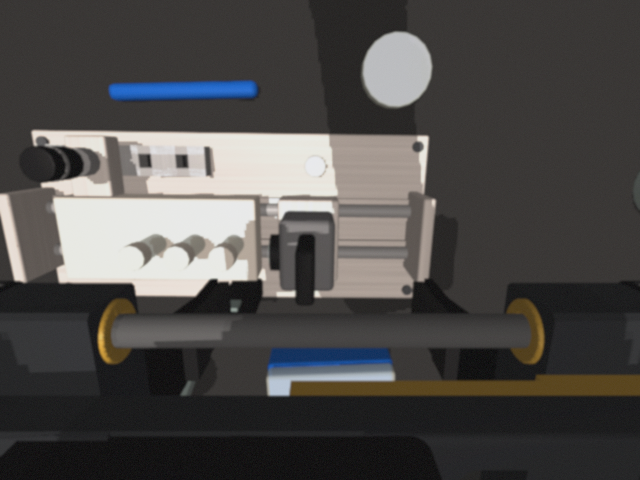

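The fin, near (305,270), lies between the fingers and about 10 mm to -y of centre, which matches the measurement. The path down is clear.

Request:
{"api": "servo_tool", "payload": {"moves": [[[-4,-11,5,0.5,0,0.8],[0,0,20,0,0,0],[0,0,20,0,0,0],[0,0,20,0,0,0],[0,0,11,0,0,0],[0,0,0,0,0,0]]]}}

```text
t: 2.53
ee_pos: [0.5868, 0.0794, 0.117]
orientation: [0.002, 0.026, 1.0, 0.001]
force: [-0.4, 0.4, 0.8]
opening: 0.0869
```

```bash
python3 - <<'E'
from h import *
go(.586,.074,.115)
E
```

```text
shift [ 0.5 -5.5  2. ] turn [0.07 0.18 0.54] ee [0.5868 0.0794 0.117 ] F [-0.41  0.42  0.8 ] open 0.0869 t 2.5333
```

Request:
{"api": "servo_tool", "payload": {"moves": [[[0,-6,2,0,0,0.5],[0,0,0,0,0,0],[0,0,0,0,0,0]]]}}

```text
t: 2.78
ee_pos: [0.5868, 0.0749, 0.116]
orientation: [0.002, 0.029, 1.0, 0.001]
force: [-0.1, 0.6, 0.2]
opening: 0.087
```

Request:
{"api": "servo_tool", "payload": {"moves": [[[0,0,0,0,0,0],[0,0,0,0,0,0],[0,0,0,0,0,0],[0,0,0,0,0,0],[0,0,0,0,0,0],[0,0,0,0,0,0]]], "fingers": 1, "squeeze": 15}}

```text
t: 3.28
ee_pos: [0.5892, 0.075, 0.1198]
orientation: [0.005, 0.029, 1.0, 0.002]
force: [0.4, -0.6, 0.4]
opening: 0.055
```

Request:
{"api": "servo_tool", "payload": {"moves": [[[0,0,2,0,0,0],[0,0,1,0,0,0],[0,0,1,0,0,0],[0,0,0,0,0,0],[0,0,0,0,0,0],[0,0,0,0,0,0],[0,0,0,0,0,0],[0,0,0,0,0,0]]]}}

```text
t: 3.95
ee_pos: [0.589, 0.075, 0.1151]
orientation: [0.005, 0.029, 1.0, 0.001]
force: [-0.5, -1.0, 1.1]
opening: 0.0121
```

```bash
python3 - <<'E'
from h import *
go(.588,.074,.115)
E
```

```text
shift [ 1.  -1.1  0.1] turn [0.18 0.58 0.14] ee [0.589  0.075  0.1151] F [-0.51 -1.02  1.06] open 0.0121 t 3.95
```

The fin is held, with an opening of 12.1 mm. Now I'll slide the carriage toward +y.

Request:
{"api": "servo_tool", "payload": {"moves": [[[0,6,0,0,0,0],[0,9,0,0,0,0],[0,9,0,0,0,0],[0,9,0,0,0,0],[0,9,0,0,0,0],[0,6,0,0,0,0]]]}}

```text
t: 4.45
ee_pos: [0.5919, 0.1222, 0.1151]
orientation: [0.005, 0.031, 1.0, -0.001]
force: [0.1, -2.6, 0.7]
opening: 0.0121
```

```bash
python3 - <<'E'
from h import *
go(.588,.074,.115)
E
```

```text
shift [  0.9 -48.3   0.2] turn [-0.13  0.53 -0.05] ee [0.5919 0.1222 0.1151] F [ 0.09 -2.57  0.66] open 0.0121 t 4.45
```

Request:
{"api": "servo_tool", "payload": {"moves": [[[0,6,0,0,0,0],[0,5,0,0,0,0],[0,4,0,0,0,0]]]}}

```text
t: 4.7
ee_pos: [0.593, 0.1409, 0.1151]
orientation: [0.005, 0.03, 1.0, -0.001]
force: [-0.0, -2.1, 0.7]
opening: 0.0118
```

Request:
{"api": "servo_tool", "payload": {"moves": [[[0,4,0,0,0,0],[0,4,0,0,0,0],[0,4,0,0,0,0]]]}}

```text
t: 4.95
ee_pos: [0.5931, 0.1425, 0.115]
orientation: [0.003, 0.032, 0.999, -0.009]
force: [-1.9, -9.1, 4.0]
opening: 0.0119
```

Request:
{"api": "servo_tool", "payload": {"moves": [[[0,5,0,0,0,0],[0,5,0,0,0,0],[0,5,0,0,0,0]]]}}

```text
t: 5.2
ee_pos: [0.593, 0.1423, 0.1149]
orientation: [-0.0, 0.037, 0.999, -0.019]
force: [-2.7, -8.9, 4.4]
opening: 0.0122
```

Request:
{"api": "servo_tool", "payload": {"moves": [[[0,2,0,0,0,0],[0,1,0,0,0,0],[0,1,0,0,0,0],[0,1,0,0,0,0]]], "fingers": 0}}

```text
t: 5.53
ee_pos: [0.5933, 0.1482, 0.1146]
orientation: [-0.001, 0.039, 0.999, -0.018]
force: [0.5, -0.0, -0.0]
opening: 0.0316
```

```bash
python3 - <<'E'
from h import *
go(.593,.1425,.115)
E
```

```text
shift [-0.2 -5.7 -0.2] turn [-2.08 -0.02 -0.95] ee [0.5933 0.1482 0.1146] F [ 0.51 -0.   -0.01] open 0.0316 t 5.5333
```

It is firmly against the stop: no further motion at 9 N. I'll open, level the tool, rise and look.

Request:
{"api": "servo_tool", "payload": {"moves": [[[0,-3,0,0,0,0],[0,-2,0,0,0,0],[0,0,0,0,0,0],[0,0,0,0,0,0],[0,0,-5,-0.5,0,-0.5],[0,0,-20,-0.7,0,-0.5],[0,0,-30,-0.8,0,0],[0,0,-30,0,0,0]]]}}

```text
t: 6.2
ee_pos: [0.5879, 0.1465, 0.1955]
orientation: [-0.008, 0.027, 1.0, -0.0]
force: [0.5, -0.2, 0.5]
opening: 0.0827
```

```bash
python3 - <<'E'
from h import *
f=grab("top")
c=f["frame"][210:310,225:405]
cv2.imwrite("pics/crop2.png",cv2.resize(c,None,fx=4.4,fy=4.4,interpolation=cv2.INTER_CUBIC))
go(.5136,-.097,.150)
E
```

```text
shift [  64.7 -248.7   52. ] turn [ 0.17 -0.26  0.46] ee [0.5916 0.1477 0.2025] F [ 1.   -0.22  4.24] open 0.0846 t 6.25
```

View pics/crop2.png

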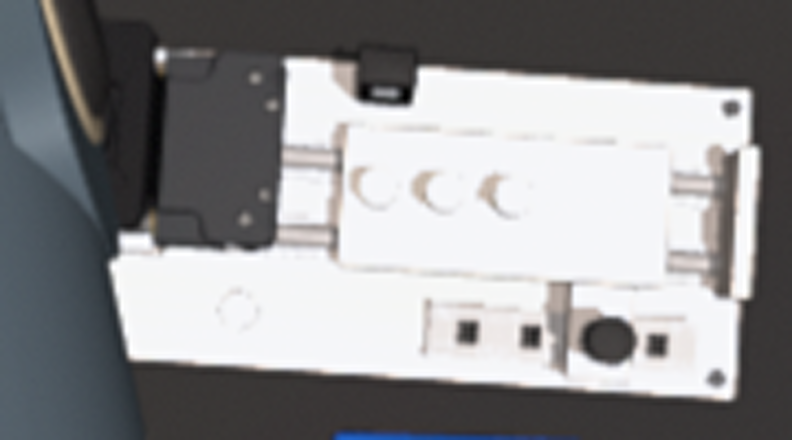

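The carriage is hidden under the hand, and the carrier and knob are unmoved, with the knob still at (610,340) in the crop. Moving over to the knob now.

Request:
{"api": "servo_tool", "payload": {"moves": [[[9,-35,0,0,0,0],[9,-35,0,0,0,0],[9,-35,0,0,0,0.2],[9,-35,0,0,0,0.2],[9,-35,0,0,0,0],[9,-35,8,0,0,0],[9,-30,15,0,0,0],[0,0,0,0,0,0]]]}}

```text
t: 6.92
ee_pos: [0.5187, -0.0939, 0.1853]
orientation: [0.009, 0.025, 1.0, 0.006]
force: [-0.7, -0.4, -0.3]
opening: 0.0871
```

```bash
python3 - <<'E'
from h import *
go(.5135,-.097,.081)
E
```

```text
shift [  6.8  -4.6 104.1] turn [0.69 0.96 0.64] ee [ 0.5187 -0.0939  0.1853] F [-0.72 -0.35 -0.33] open 0.0871 t 6.9167
```

Request:
{"api": "servo_tool", "payload": {"moves": [[[5,-5,5,0.7,0.9,0.6],[0,0,20,0,0,0],[0,0,25,0,0,0],[0,0,15,0,0,0],[0,0,0,0,0,0]]]}}

```text
t: 7.33
ee_pos: [0.5143, -0.1007, 0.1199]
orientation: [0.002, 0.033, 0.999, -0.001]
force: [-0.5, -0.1, 1.0]
opening: 0.0871
```

```bash
python3 - <<'E'
from h import *
go(.5135,-.097,.0805)
f=grab("wrist"); cv2.imwrite("pics/w3.png",f["frame"])
E
```

```text
shift [ 1.2  3.7 39.4] turn [-0.09  0.26 -0.25] ee [ 0.5143 -0.1007  0.1199] F [-0.52 -0.11  1.  ] open 0.0871 t 7.3333
```

View pics/w3.png

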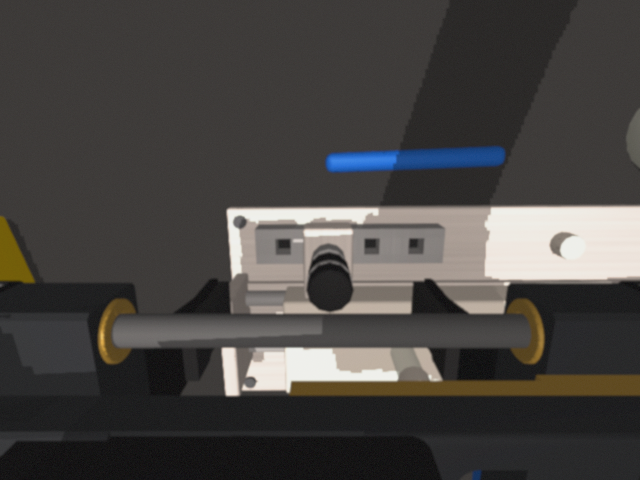

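The knob top is at about (330,288), between the fingers, with clear space around it. Checking its position against the top camera's reading.

```bash
python3 - <<'E'
from h import *
f=load("wrist")
print(at_z(f,330,288,.112).round(4),at_d(f,330,285).round(4))
E
```

```text
[ 0.5121 -0.0947  0.112 ] [ 0.511  -0.0946  0.1106]
```

Request:
{"api": "servo_tool", "payload": {"moves": [[[1,3,15,0,0,-0.2],[0,0,15,0,0,0],[0,0,7,0,0,0],[0,0,0,0,0,0]]]}}

```text
t: 7.72
ee_pos: [0.5185, -0.0955, 0.087]
orientation: [0.006, 0.029, 1.0, -0.001]
force: [-0.1, 0.3, -0.2]
opening: 0.087
```

Request:
{"api": "servo_tool", "payload": {"moves": [[[5,0,5,0,0,0],[0,0,1,0,0,0],[0,0,0,0,0,0]]]}}

```text
t: 7.97
ee_pos: [0.5151, -0.0947, 0.0829]
orientation: [0.008, 0.028, 1.0, -0.001]
force: [0.5, 0.7, 1.0]
opening: 0.0871
```

```bash
python3 - <<'E'
from h import *
go(.5127,-.0957,.0805)
E
```

```text
shift [ 2.4 -1.1  2.3] turn [-0.09  0.96  0.27] ee [ 0.5151 -0.0947  0.0829] F [0.48 0.68 1.05] open 0.0871 t 7.9667
```

Now I'll close on the knob. Asymmetric contact shouldn't matter, because the pin holds the carrier and a fingertip pushes only lightly.

Request:
{"api": "servo_tool", "payload": {"moves": [[[2,-1,2,0,0.9,0],[0,0,0,0,0,0],[0,0,0,0,0,0],[0,0,0,0,0,0],[0,0,0,0,0,0],[0,0,0,0,0,0],[0,0,0,0,0,0],[0,0,0,0,0,0]]], "fingers": 1, "squeeze": 25}}

```text
t: 8.63
ee_pos: [0.5143, -0.0963, 0.0828]
orientation: [0.002, 0.029, 1.0, -0.001]
force: [0.2, 0.3, -0.6]
opening: 0.0416
```

```bash
python3 - <<'E'
from h import *
go(.5127,-.0957,.0805)
E
```

```text
shift [1.7 0.5 2.3] turn [-0.1   0.19  0.23] ee [ 0.5143 -0.0963  0.0828] F [ 0.24  0.3  -0.63] open 0.0416 t 8.6333
```

Request:
{"api": "servo_tool", "payload": {"moves": [[[2,0,2,0,0,0],[0,0,0,0,0,0],[0,0,0,0,0,0],[0,0,0,0,0,0],[0,0,0,0,0,0],[0,0,0,0,0,0]]]}}

```text
t: 9.13
ee_pos: [0.5123, -0.0962, 0.0807]
orientation: [0.002, 0.028, 1.0, -0.001]
force: [-0.5, -0.5, 0.1]
opening: 0.0234
```

```bash
python3 - <<'E'
from h import *
go(.5127,-.0957,.0805)
E
```

```text
shift [-0.4  0.5  0.2] turn [-0.1   0.21  0.24] ee [ 0.5123 -0.0962  0.0807] F [-0.46 -0.49  0.09] open 0.0234 t 9.1333
```

The knob is gripped (opening 23.4 mm). The home reference is TCP y = -0.0962, z = 0.0807. Lifting about 13 mm.

Request:
{"api": "servo_tool", "payload": {"moves": [[[0,0,-4,0,0,0],[0,0,-4,0,0,0],[0,0,-4,0,0,0],[0,0,-3,0,0,0]]]}}

```text
t: 9.47
ee_pos: [0.5122, -0.0961, 0.0947]
orientation: [0.002, 0.028, 1.0, -0.001]
force: [2.8, -0.8, -7.4]
opening: 0.0231
```

```bash
python3 - <<'E'
from h import *
go(.5143,-.0643,.094)
E
```

```text
shift [-0.3 31.9  0.7] turn [-0.13  0.18  0.24] ee [ 0.5122 -0.0961  0.0947] F [ 2.81 -0.81 -7.36] open 0.0231 t 9.4667
```

Request:
{"api": "servo_tool", "payload": {"moves": [[[0,4,0,0,0,0],[0,5,0,0,0,0],[0,6,0,0,0,0]]]}}

```text
t: 9.72
ee_pos: [0.5129, -0.0831, 0.0951]
orientation: [0.002, 0.03, 1.0, -0.003]
force: [3.2, -1.9, -6.4]
opening: 0.0233
```

```bash
python3 - <<'E'
from h import *
go(.5143,-.0643,.094)
E
```

```text
shift [-0.2 18.9  1. ] turn [-0.28  0.24  0.06] ee [ 0.5129 -0.0831  0.0951] F [ 3.19 -1.94 -6.42] open 0.0233 t 9.7167
```

Request:
{"api": "servo_tool", "payload": {"moves": [[[0,6,0,0,0,0],[0,6,0,0,0,0],[0,5,0,0,0,0],[0,0,0,0,0,0]]]}}

```text
t: 10.05
ee_pos: [0.5142, -0.0625, 0.0948]
orientation: [0.002, 0.029, 1.0, -0.002]
force: [2.6, -0.9, -6.3]
opening: 0.0234
```

```bash
python3 - <<'E'
from h import *
go(.5143,-.0643,.094)
E
```

```text
shift [-0.2 -1.8  0.8] turn [-0.26  0.24  0.22] ee [ 0.5142 -0.0625  0.0948] F [ 2.55 -0.94 -6.28] open 0.0234 t 10.05
```

Request:
{"api": "servo_tool", "payload": {"moves": [[[0,-2,0,0,0,0],[0,0,0,0,0,0]]]}}

```text
t: 10.22
ee_pos: [0.5142, -0.0625, 0.0947]
orientation: [0.002, 0.028, 1.0, -0.002]
force: [2.5, -2.3, -6.8]
opening: 0.0233
```

```bash
python3 - <<'E'
from h import *
go(.5143,-.0643,.094)
E
```

```text
shift [-0.2 -1.8  0.7] turn [-0.17  0.23  0.33] ee [ 0.5142 -0.0625  0.0947] F [ 2.53 -2.27 -6.84] open 0.0233 t 10.2167
```

Request:
{"api": "servo_tool", "payload": {"moves": [[[0,-3,0,0,0,0],[0,-1,0,0,0,0]]]}}

```text
t: 10.38
ee_pos: [0.514, -0.0653, 0.0946]
orientation: [0.002, 0.027, 1.0, -0.001]
force: [1.8, 2.0, -6.0]
opening: 0.0231
```

```bash
python3 - <<'E'
from h import *
go(.5143,-.0643,.094)
E
```

```text
shift [-0.3  1.   0.6] turn [-0.07  0.21  0.37] ee [ 0.514  -0.0653  0.0946] F [ 1.78  2.02 -6.03] open 0.0231 t 10.3833
```

Request:
{"api": "servo_tool", "payload": {"moves": [[[0,1,3,0,0,0],[0,0,3,0,0,0],[0,0,3,0,0,0]]]}}

```text
t: 10.63
ee_pos: [0.514, -0.0651, 0.0855]
orientation: [0.002, 0.028, 1.0, -0.001]
force: [2.0, -0.3, -5.1]
opening: 0.0233
```

```bash
python3 - <<'E'
from h import *
go(.5143,-.0643,.0807)
E
```

```text
shift [-0.2  0.9  4.8] turn [-0.07  0.23  0.28] ee [ 0.514  -0.0651  0.0855] F [ 2.04 -0.29 -5.07] open 0.0233 t 10.6333
```

Request:
{"api": "servo_tool", "payload": {"moves": [[[0,0,3,0,0,0],[0,0,2,0,0,0],[0,0,1,0,0,0]]]}}

```text
t: 10.88
ee_pos: [0.5143, -0.0652, 0.0804]
orientation: [0.002, 0.028, 1.0, -0.0]
force: [-4.0, 1.6, 13.9]
opening: 0.0233
```

```bash
python3 - <<'E'
from h import *
go(.5143,-.0643,.0807)
E
```

```text
shift [ 0.   0.9 -0.3] turn [-0.04  0.2   0.26] ee [ 0.5143 -0.0652  0.0804] F [-4.02  1.63 13.93] open 0.0233 t 10.8833
```

The pin bottomed at z = 0.0804 with a 14 N reaction, and the home reference was 0.0807. I'll ease the push and verify visually.

Request:
{"api": "servo_tool", "payload": {"moves": [[[0,0,0,0,0,0],[0,0,0,0,0,0]]]}}

```text
t: 11.05
ee_pos: [0.514, -0.0651, 0.0809]
orientation: [0.001, 0.028, 1.0, -0.0]
force: [2.7, 1.2, -5.0]
opening: 0.0231
```

```bash
python3 - <<'E'
from h import *
go(.5143,-.0643,.0807)
w=grab("wrist")["frame"]; s=grab("side")["frame"]; t=grab("top")["frame"]
a=cv2.resize(t[205:310,225:405],(400,233),interpolation=cv2.INTER_CUBIC)
b=cv2.resize(s[190:320,240:400],(400,325),interpolation=cv2.INTER_CUBIC)
l=np.vstack([a,b]); r=cv2.resize(w,(400,300)); r=cv2.copyMakeBorder(r,0,l.shape[0]-300,0,0,cv2.BORDER_CONSTANT)
cv2.imwrite("pics/end.png",np.hstack([l,r]))
E
```

```text
shift [-0.2  0.8  0.2] turn [-0.02  0.16  0.27] ee [ 0.514  -0.0651  0.0809] F [ 2.66  1.2  -5.  ] open 0.0231 t 11.05
```

View pics/end.png

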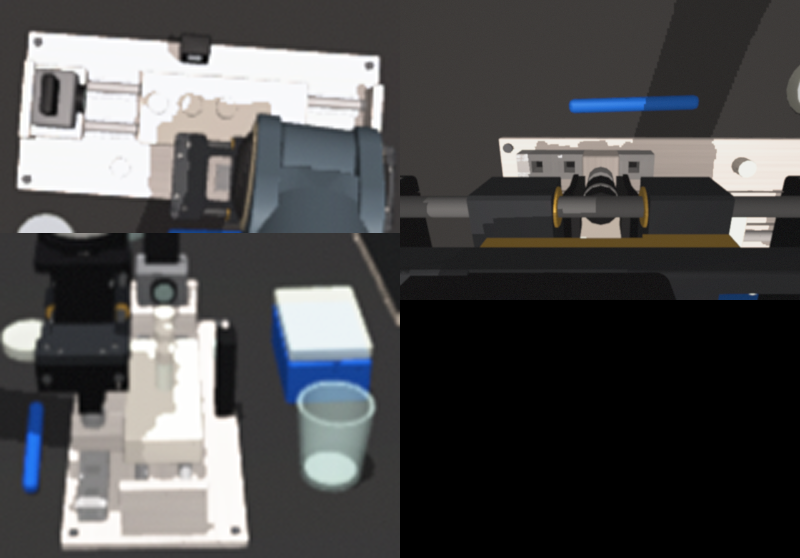

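The views show the carriage at the left end stop, with the bystanders in place. The wrist view has two free holes on the -y side of the ear and one on the camera side, so the pin is in the y = -72 hole. The force reads -5 N in z, meaning the hand carries the spring and the pin may sit about 0.3 mm up. I'll finish with a light downward push.

Request:
{"api": "servo_tool", "payload": {"moves": [[[0,0,1,0,0,0],[0,0,1,0,0,0]]]}}

```text
t: 11.37
ee_pos: [0.5142, -0.0652, 0.0805]
orientation: [0.001, 0.028, 1.0, -0.0]
force: [-2.7, 0.7, 10.1]
opening: 0.0234
```

```bash
python3 - <<'E'
from h import *
go(.5143,-.0643,.0807)
ctrl.grab_frame("side"); ctrl.grab_frame("side"); ctrl.grab_frame("side"); ctrl.grab_frame("side")
go(.5143,-.0643,.0807)
E
```

```text
shift [-0.   0.9 -0.2] turn [-0.01  0.12  0.26] ee [ 0.5142 -0.0652  0.0805] F [-2.66  0.73 10.14] open 0.0234 t 11.3667
shift [-0.   0.9 -0.2] turn [-0.01  0.14  0.26] ee [ 0.5142 -0.0652  0.0805] F [-3.32  0.77  7.7 ] open 0.0233 t 11.5667
```

Steady at z = 0.0805 with about 8–10 N pressing down on the seated pin, so I'm handing in.

```bash
python3 -c "
from station import ctrl
print(ctrl.hand_in())"
```

```text
the job is handed in; nothing more can be done
None
```

The job is done and handed in at about 11.6 s of robot time, with the gripper still holding the plunger knob.

- **Camera carriage:** I slid it about 67 mm until it stopped against a 9 N push. The last picture shows it still at the end stop. The carrier stayed locked during this step.
- **Tube carrier:** I lifted the plunger about 14 mm and moved the carrier about 31 mm toward the camera. It overshot by nearly 2 mm, so I moved it back before lowering the pin. It sits about 1 mm short of nominal, inside the 1.5 mm play.
- **Pin:** It went down to TCP height 80.5 mm, against 80.7 mm at the start. The last wrist picture shows it in the y = -72 mm hole, with two free holes on one side and one on the other.
- **Final hold:** My first relaxed hold read 5 N of spring load on the hand, so the pin may have been slightly up. I re-seated it with a light push of 8–10 N and kept that push and the grip (opening 23.3 mm).

The pictures covered the marker, beaker, tip box, spare cap and petri dish, and all looked unmoved. I did not look again at the tube rack or reagent bottle after the first pictures, but the arm did not touch them as far as the forces showed. No check failed at the end.

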